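Tap a steel block home against a hidden stop

ROBOT

A 6-joint arm with a two-finger parallel gripper is mounted at the origin on a cart in front of the work surface, level with it; the furniture and walls round the work are solid. World frame = base frame: x ahead of the robot, y to its left, z up, the work surface at z = 0. Lengths are in m, angles in degrees, forces in N, time in s.
With the tool pointing down it reaches from about 0.35 to 0.875 m from the base axis. Payload 4.2 kg.
Tool frame: the origin (TCP) lies midway between the tips of the shut fingers; the grasp point (between the pads) lies 19 mm behind it (r.pinch_z is the distance from the TCP to the grasp point, in m); z points along the fingers, y is the line along which they close (so a half turn about z gives the same grasp; the last joint's range is limited). The gripper opens to 87 mm and grips with 3 to 60 N. Pads are 19 mm wide; open, the fingers measure 117 mm over their backs; the gripper's body (75 mm by 190 mm) begins 51 mm behind the grasp point.
Start: joints at [-49.985, 22.042, 0.453, 0, -68.411, -14.817], TCP at [0.266, -0.565, 0.196] pointing down, gripper open.
Joint ranges: [-179.83, 179.83], [-69.29, 118.12], [-61.27, 80.66], [-181.25, 117.63], [-171.15, -9.14], [-177.46, 177.46]. Speed limits (degrees/s): [159.86, 159.86, 180, 180, 180, 180].

INTERFACE

Orientations are given as a 3x3 rotation matrix whose columns are the frame's x, y, z axes.
In Python, from station import r, imaging, models gives the robot as it stands. The module is installed in compiled form; this text tells all that it offers.
- The arm moves only by the tool apply_moves, never from a script. Its argument "moves" is a list of rows, each a list of 2 entries, a list of its own where there are three numbers: the shift along the tool's x, y, z in m, then the turn about the tool's z in degrees. A call has 1 to 5 rows; each row shifts and turns the commanded pose from where the row before left it, along the tool's axes as they then stand; what a row does not reach is not made up. A row lasts 1/12 s, in which the tool goes at most 41.7 mm and 7.16 degrees, less where a joint would pass 70% of its speed; a pose out of reach is approached as far as the arm can. A call is refused whole if a number of a shift passes 0.0417 or a number of a turn 7.16, either way. A call with a gripper value outside its range is refused whole. "hand" is the finger opening in m, from 0 to 0.087, set as the call begins (left out, the last holds). The fingers move at their own pace and stop on an object; the grip force is fixed at half the most. Time passes only in rows, so rows that do not move let the fingers close. It gives the time, the measured TCP pose, the force, the opening and the grip force at its end, in the units of the state.
- r.sense(): the state, without advancing time (a new reading comes with each control period).
- imaging.capture(name): name is "side" or "top"; returns a dict with "frame" (480x640x3 uint8, blue, green, red), "intrinsics" (3x3 intrinsics, pixels), "dist" ([k1, k2, p1, p2, k3] as OpenCV has them; the pictures are not rectified), "eye" and "orientation" of the camera in the world. Camera axes: x right, y down, z forward; pixel columns grow to the right and rows downward; lengths in m; the calibration is good to about 2 mm. A picture is of the moment at which its call begins. There is no depth.
- r.finish_job(): hands the job in; it is judged then, once.
Trained networks look in a picture, given as the dict that the camera call returned (one of the last four; its "shot" number tells which), for a name from the list of things; names that differ only in an ending like _2 or _b are one class to them, and where a whole thing is asked for, a point or a joint stands for the part that bears it (a point fixed in the world has none). Each returns a list of dicts, best first, with "confidence" (0 to 1); they miss things now and then, are a little off and sometimes report something else, mostly with a low value. They report only what shows in the picture. A call takes as long as a camera call.
- models.cut_out(picture, target): "region" (480x640 bool, what is visible of it) and "extent" ([left, top, width, height] as shares, 0 to 1, of the picture: columns of its width, rows of its height, round what is visible of it).
- models.place_of(picture, target): "at" ([column, row] as shares, 0 to 1, of the picture: columns of its width, rows of its height: a listed point, or the origin of a listed thing).
The state is a dict: "time_s": time; "joints": joint angles; "joint_velocities": joint speeds; "effort": joint torques, N m; "tcp_pos": TCP position; "ee_rot": TCP orientation; "wrist_force": force on the tool from outside, world axes, zero at the start; "moment": the same for the moment, N m; "gripper_width": opening from 0.0 (shut) to 1.0 (fully open); "gripper_force": force on a finger pad.
Only numpy, scipy, OpenCV 4.12 (cv2) and the standard library are available. Lean on these libraries where they do the work, as an engineer would, in place of code of your own. Each camera call takes 0.05 s, during which the arm holds its last target. There are 200 camera calls.

TASK

Pick up the short bare wooden stick and, touching the steel block only with it, drive the block along its guide rails into the hood with gentle taps of no more than about 2 cm each, drawing the stick clear and letting the block come to rest after every tap, until the block is fully home against the stop hidden under the hood (the flag lever in the hood's slot then leans right over). Then put the stick away, lying flat in the empty wooden tray.

Things in the scene. Friction and masses are not known exactly. Their poses are not given: they have to be found in the camera images.
- jig: Fixed aluminium base plate 124 (x) x 235 (y, from -105 to +130 mm) x 4 mm with two low steel guide rails along y, full length: 79 mm apart inside, tops 12 mm above the worktop. A dark steel hood covers its +y end. Origin: on the worktop, midway between the rails. The block is driven along +y and has 55 to 105 mm to go to a rigid stop hidden under the hood, whose depth is set anew each time.
- block: Polished square steel block, 75 x 75 x 18 mm, 0.55 to 0.9 kg, on the jig's plate between the rails with about 2 mm of play each side, its top 22 mm above the worktop, outside the hood at the start. Origin: centre of its underside; sides 38 mm from it; its y is along the jig's y. Sliding it takes 3 to 11 N. Never press it with over 60 N. Once home, 20 mm or more of it still stand out of the hood.
- stick: Short bare beech stick, 18 (x) x 125 (y) x 12 mm (z), 60 g, flat on the worktop to the right of the jig. Origin: centre of its underside; y is its long axis; both ends are alike, 62 mm from the middle. Not the much longer stick covered in black emery paper.
- stick_mid (a point): The middle of the beech stick's volume, 6 mm above its underside.
- lever (a joint): Switch lever at the hidden stop, rad. 0: its flag (small steel plate on a thin stem, out of the hood's slot, tip 75 mm above the worktop) is upright. The block's front edge begins to turn it about 8 mm before the stop; the flag then leans towards the jig's -y. Hard against the stop it reads about 0.75, 2 mm short of it 0.63. A weak spring (under 1 N at the block) returns it.
- tray: Open empty pine tool tray, fixed, 109 (x) x 262 (y) x 42 mm high, left of the jig (not the tray with things in it at the back). Origin: centre of its underside; floor 4 mm thick, walls 7 mm. A 36 mm high divider at y = -80 mm leaves one long compartment from y = -78 to +124 mm, 94 mm wide: the only one the stick fits into.
- hood_mouth (a point): Middle of the open -y front edge of the jig's hood, on the hood's top (40 mm above the worktop), 20 mm along +y from the jig's origin. The hood is 99 mm wide, 36 mm high inside and reaches 105 mm on along +y; a 13 mm slot runs along the middle of its top.

How it is judged:
By the outcome, as a careful person would: the job done as asked, in the order asked, and still so for the second after the job is handed in, with the robot touching nothing.
It also fails if it takes over 56 s, if anything falls off the work surface, if the arm or the gripper's body presses on something with over 40 N, if the wrist force passes 120 N, or if a joint passes its speed limit or range.

## Working session

There is one attempt and no reset: what is moved stays moved. The work goes in short steps, Python scripts to look and compute and a tool call to move; the robot and the scene stay as the last step left them, time stands still between calls to the robot, and variables do not carry over. Pictures are saved under pics/ and viewed, at most 10 in all, crops included, and the job is handed in when it is done.

Besides the shell and the picture viewer there is one more tool, called after ">>>" as a command line: name --argument value ..., lists and objects as JSON in quotes. apply_moves: Moves the arm, as the interface text tells. Its arguments: {"type":"object","properties":{"moves":{"type":"array"},"hand":{"type":"number"}},"required":["moves"]}

```bash
mkdir -p pics; cat > h.py <<'E'
import numpy as np, cv2
from station import r, imaging, models
def ray(p,uv):
    q=cv2.undistortPoints(np.array([[uv]],float),np.array(p["intrinsics"],float),np.array(p["dist"],float))[0,0]
    d=np.array(p["orientation"])@np.array([q[0],q[1],1.]); return np.array(p["eye"],float),d/np.linalg.norm(d)
def onz(p,uv,z):
    o,d=ray(p,uv); return o+d*(z-o[2])/d[2]
def tri(a,b):
    A=np.zeros((3,3));B=np.zeros(3)
    for o,d in(a,b):
        M=np.eye(3)-np.outer(d,d);A+=M;B+=M@o
    return np.linalg.solve(A,B)
def proj(p,X):
    R=np.array(p["orientation"]).T;t=-R@np.array(p["eye"])
    return cv2.projectPoints(np.array([X],float),cv2.Rodrigues(R)[0],t,np.array(p["intrinsics"],float),np.array(p["dist"],float))[0][0,0]
E
python3 - <<'E'
from h import *
np.set_printoptions(precision=4,suppress=True)
P={n:imaging.capture(n) for n in("side","top")}
for n,p in P.items(): cv2.imwrite(f"pics/{n}0.png",p["frame"]); print(n,np.array(p["eye"]),np.array(p["orientation"]).tolist(),p["intrinsics"][0][0])
for t in["jig","block","stick","stick_mid","tray","hood_mouth"]:
    o={}
    for n,p in P.items():
        d=models.place_of(p,t)
        for k in d[:2]:
            uv=np.array(k["at"])*[640,480]; print(t,n,round(k["confidence"],2),uv.round(1),onz(p,uv,0.0))
        if d:o[n]=ray(p,np.array(d[0]["at"])*[640,480])
    if len(o)==2: print("   tri",tri(o["side"],o["top"]))
s=r.sense();print(s["time_s"],s["tcp_pos"],s["ee_rot"],s["wrist_force"])
E
```

```text
side [0.1262 0.656  0.5637] [[-0.8445038624794318, -0.2977771487318961, 0.4451314367132736], [-0.5353094160450017, 0.4444690644250646, -0.7182555811566432], [0.016032945795462623, -0.8448526619844493, -0.5347587532588034]] 454.3987285281564
top [ 0.3965 -0.0022  1.0718] [[0.022961664444388206, -0.9896035197725915, 0.14197758844142108], [-0.9996996208596161, -0.02151083512403604, 0.011745298012683215], [-0.008569131757857697, -0.14220463292721777, -0.9898001880960378]] 501.5368806190748
jig side 0.89 [281.6 262.3] [0.6033 0.0108 0.    ]
jig top 0.75 [311.5 210.1] [0.6007 0.0277 0.    ]
   tri [0.5957 0.0259 0.0125]
block side 0.63 [297.  248.7] [ 0.6055 -0.0518  0.    ]
block top 0.84 [343.7 206.2] [ 0.6108 -0.0421  0.    ]
   tri [ 0.6056 -0.044   0.0052]
stick side 0.58 [390.  211.1] [ 0.5037 -0.3336  0.    ]
stick top 0.66 [474.8 261.6] [ 0.4959 -0.3264  0.    ]
   tri [ 0.4974 -0.3237  0.0062]
stick_mid side 0.54 [389.7 210. ] [ 0.5069 -0.3387  0.    ]
stick_mid top 0.58 [473.9 258.6] [ 0.5023 -0.3246  0.    ]
   tri [ 0.5009 -0.3219  0.0094]
tray side 0.83 [186.5 382.7] [0.5364 0.3594 0.    ]
tray side 0.64 [392.9 209.5] [ 0.501 -0.346  0.   ]
tray top 0.91 [157.3 236.8] [0.5347 0.3624 0.    ]
   tri [0.5342 0.3612 0.0033]
hood_mouth side 0.81 [275.5 254.8] [ 0.6313 -0.0052  0.    ]
hood_mouth top 0.7 [303.3 209.8] [0.6009 0.0455 0.    ]
   tri [0.5933 0.0438 0.0419]
0.7 [ 0.2661 -0.5655  0.1963] [[-0.9049 -0.4257  0.    ]
 [-0.4257  0.9049  0.    ]
 [-0.      0.     -1.    ]] [-0.3097 -0.3782  0.2516]
```

View pics/top0.png

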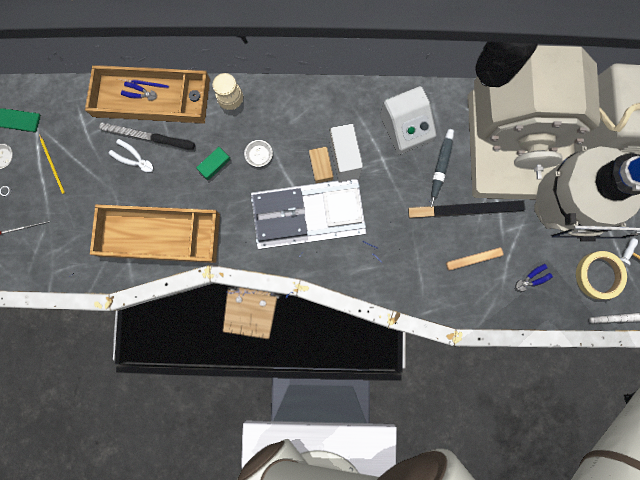

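View pics/side0.png

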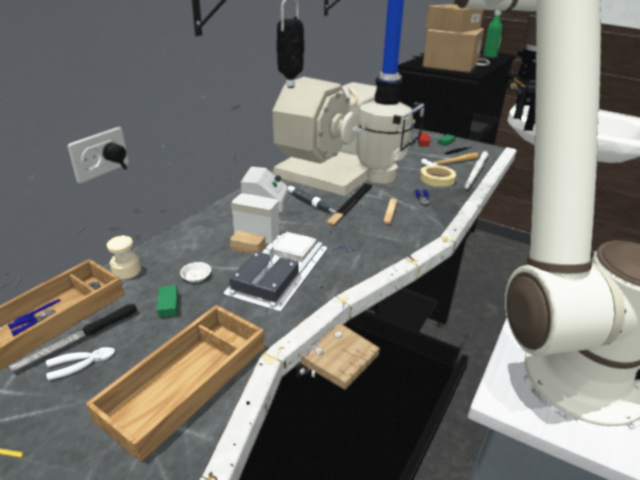

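The top view shows the stick at about (475,259), the jig at (308,212) with the hood on its left and the block at (344,206), and the empty tray at (153,233) with its divider on the right. The side view agrees. Next I'll get yaws from the masks.

```bash
cat >> h.py <<'E'
def rect(p,t,z,i=0):
    d=models.cut_out(p,t)[i]; m=d["region"].astype(np.uint8)
    c=max(cv2.findContours(m,cv2.RETR_EXTERNAL,cv2.CHAIN_APPROX_NONE)[0],key=cv2.contourArea)[:,0]
    W=np.array([onz(p,u,z)[:2] for u in c.astype(float)])
    (cx,cy),(w,h),a=cv2.minAreaRect((W*1000).astype(np.float32))
    if w>h: L,S,a2=w,h,a
    else: L,S,a2=h,w,a+90
    return d["confidence"],np.array([cx,cy]),L,S,(a2+0)%180
E
python3 - <<'E'
from h import *
np.set_printoptions(precision=4,suppress=True)
P={n:imaging.capture(n) for n in("side","top")}
for n,p in P.items():
    for t,z in(("stick",.012),("block",.022),("jig",.004),("tray",.042)):
        try: print(n,t,rect(p,t,z))
        except Exception as e: print(n,t,e)
f=P["top"]["frame"]
a=cv2.resize(f[170:255,240:375],None,fx=5.5,fy=5.5,interpolation=cv2.INTER_CUBIC)
cv2.imwrite("pics/c1.png",a)
E
```

```text
side stick (0.45, array([ 495.6344, -311.7169]), 134.00035095214844, 20.368717193603516, 107.57814407348633)
side block (0.95, array([597.8657, -26.9005]), 93.06751251220703, 82.69322967529297, 98.41782188415527)
side jig (0.92, array([599.5995,  34.0932]), 253.3785858154297, 142.48805236816406, 98.83791065216064)
side tray (0.85, array([526.6005, 365.9268]), 274.1065673828125, 135.72113037109375, 88.61913299560547)
top stick (0.6, array([ 501.6197, -321.0074]), 120.99291229248047, 18.69619369506836, 109.157958984375)
top block (0.76, array([603.7963, -37.4271]), 77.68785095214844, 75.72300720214844, 8.536649703979492)
top jig (0.62, array([592.8854,  36.4559]), 235.31781005859375, 123.86246490478516, 99.11989974975586)
top tray (0.78, array([537.4227, 355.7448]), 272.205078125, 111.66818237304688, 88.14645385742188)
```

View pics/c1.png

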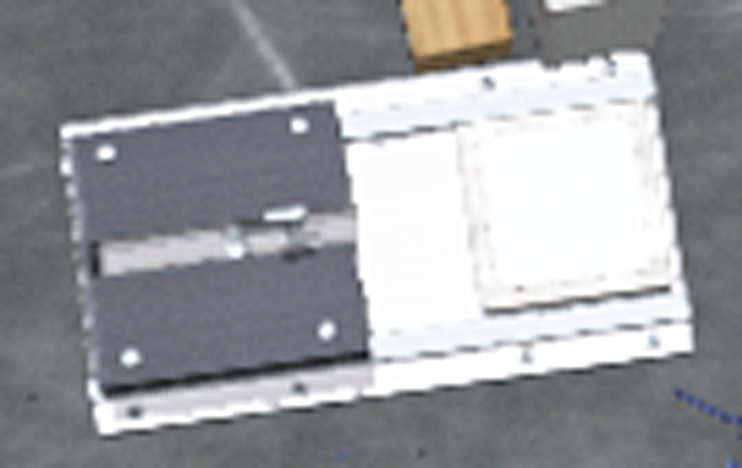

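The crop shows the bare plate ahead of the block, the upright flag at crop (285,215) over the hood slot, and the block at the plate's right end.

Estimates:
- **Jig:** +y points at about 99.1° in the world, origin (0.595, 0.024).
- **Stick:** centre (0.501, -0.322), axis 109.2°.

I'll turn the tool first.

>>> apply_moves --moves '[[[0,0,0],-7],[[0,0,0],-7],[[0,0,0],-7],[[0,0,0],-7],[[0,0,0],-7]]' --hand 0.06

```text
time_s: 1.62
tcp_pos: [0.2661, -0.5655, 0.1963]
ee_rot: [[-0.492, -0.871, 0.0], [-0.871, 0.492, 0.0], [-0.0, 0.0, -1.0]]
wrist_force: [-0.5, 0.3, -0.2]
gripper_width: 0.731
gripper_force: 0.0
```

>>> apply_moves --moves '[[[0,0,0],-7],[[0,0,0],-7],[[0,0,0],-7],[[0,0,0],-7],[[0,0,0],-7]]'

```text
time_s: 2.03
tcp_pos: [0.2661, -0.5655, 0.1962]
ee_rot: [[0.097, -0.995, 0.0], [-0.995, -0.097, 0.0], [-0.0, -0.0, -1.0]]
wrist_force: [0.2, 0.2, 0.1]
gripper_width: 0.683
gripper_force: 0.0
```

>>> apply_moves --moves '[[[0,0,0],-7],[[0,0,0],-7],[[0,0,0],0]]'

```text
time_s: 2.28
tcp_pos: [0.2661, -0.5655, 0.1962]
ee_rot: [[0.331, -0.944, 0.0], [-0.944, -0.331, 0.0], [-0.0, -0.0, -1.0]]
wrist_force: [0.2, -0.3, 0.4]
gripper_width: 0.688
gripper_force: 0.0
```

```bash
cat >> h.py <<'E'
def go(x,y,z,yaw):
    s=r.sense();R=np.array(s["ee_rot"]);d=R.T@(np.array([x,y,z])-np.array(s["tcp_pos"]))
    cur=np.degrees(np.arctan2(R[1,0],R[0,0])); dt=-((yaw-cur+180)%360-180)
    print("t",round(s["time_s"],2),"tcp",np.round(s["tcp_pos"],4),"yaw",round(cur%360,2),"F",np.round(s["wrist_force"],1),"w",round(s["gripper_width"],3)); print("tool shift mm",(d*1000).round(1),"turn",round(dt,2),"rotz",R[:,2].round(4))
E
python3 -c "
from h import *
go(.501,-.322,.08,289.2)"
```

```text
t 2.28 tcp [ 0.2661 -0.5655  0.1962] yaw 289.32 F [ 0.2 -0.3  0.4] w 0.688
tool shift mm [-152.1 -302.2  116.3] turn 0.12 rotz [ 0.  0. -1.]
```

>>> apply_moves --moves '[[[-0.0152,-0.0302,0.008],0],[[-0.0152,-0.0302,0.008],0],[[-0.0152,-0.0302,0.008],0],[[-0.0152,-0.0302,0.008],0],[[-0.0152,-0.0302,0.008],0]]'

```text
time_s: 2.7
tcp_pos: [0.3846, -0.443, 0.1561]
ee_rot: [[0.325, -0.946, 0.0], [-0.946, -0.325, -0.0], [0.0, -0.0, -1.0]]
wrist_force: [-0.3, -0.4, 0.4]
gripper_width: 0.689
gripper_force: 0.0
```

>>> apply_moves --moves '[[[-0.0152,-0.0302,0.012],0],[[-0.0152,-0.0302,0.015],0],[[-0.0152,-0.0302,0.015],0],[[-0.0152,-0.0302,0.015],0],[[-0.0152,-0.0302,0.015],0]]'

```text
time_s: 3.12
tcp_pos: [0.5024, -0.3214, 0.0839]
ee_rot: [[0.326, -0.946, 0.001], [-0.946, -0.326, -0.0], [0.0, -0.0, -1.0]]
wrist_force: [-0.0, -0.6, 0.1]
gripper_width: 0.69
gripper_force: 0.0
```

```bash
python3 -c "
from h import *
go(.501,-.322,.002,289.2)
P={n:imaging.capture(n) for n in('side','top')}
T=[]
for t in('stick','stick_mid'):
  o={}
  for n,p in P.items():
    d=models.place_of(p,t)
    if d:o[n]=ray(p,np.array(d[0]['at'])*[640,480]);print(t,n,d[0]['confidence'],np.array(d[0]['at'])*[640,480])
  if len(o)==2: print(tri(*o.values()))
p=P['top'];X=r.sense()['tcp_pos'];print(proj(p,X),proj(P['side'],X))
a=p['frame'][210:310,410:540];b=P['side']['frame'][140:260,310:466]
cv2.imwrite('pics/c2.png',np.hstack([cv2.resize(a,(390,300)),cv2.resize(b,(390,300))]))"
```

```text
t 3.12 tcp [ 0.5024 -0.3214  0.0839] yaw 289.0 F [-0.  -0.6  0.1] w 0.69
tool shift mm [ 0.1  1.6 81.9] turn -0.2 rotz [ 6.e-04 -3.e-04 -1.e+00]
stick side 0.56 [391.168 213.888]
stick top 0.43 [474.624 259.68 ]
[ 0.49902798 -0.32783616 -0.00399405]
stick_mid side 0.78 [389.888 212.4  ]
stick_mid top 0.66 [474.112 259.296]
[ 0.50048636 -0.32469154  0.00125958]
[485.8279595  255.14533859] [392.74461606 183.14824265]
```

View pics/c2.png

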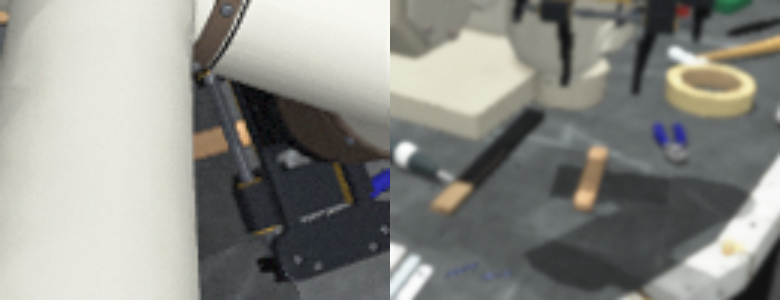

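The fingers straddle the stick's line: side-view tips at about (381,174) and (409,177), stick at (390,212). Going down.

>>> apply_moves --moves '[[[0,0.001,0.03],0],[[0,0.0005,0.03],0],[[0,0,0.012],0],[[0,0,0.006],0],[[0,0,0.002],0]]'

```text
time_s: 3.83
tcp_pos: [0.4991, -0.3241, 0.0039]
ee_rot: [[0.327, -0.945, -0.001], [-0.945, -0.327, 0.0], [-0.0, 0.001, -1.0]]
wrist_force: [0.1, 0.9, -0.2]
gripper_width: 0.693
gripper_force: 0.0
```

>>> apply_moves --moves '[[[0,0,0],0],[[0,0,0],0],[[0,0,0],0],[[0,0,0],0],[[0,0,0],0]]' --hand 0.0

```text
time_s: 4.25
tcp_pos: [0.5004, -0.3233, 0.0051]
ee_rot: [[0.329, -0.944, 0.002], [-0.944, -0.329, -0.001], [0.001, -0.001, -1.0]]
wrist_force: [0.6, -0.1, -0.1]
gripper_width: 0.394
gripper_force: 0.0
```

>>> apply_moves --moves '[[[0,0,0],0],[[0,0,0],0]]'

```text
time_s: 4.42
tcp_pos: [0.5001, -0.3231, 0.0045]
ee_rot: [[0.329, -0.944, 0.001], [-0.944, -0.329, -0.0], [0.0, -0.0, -1.0]]
wrist_force: [-0.4, 0.2, 0.1]
gripper_width: 0.246
gripper_force: 0.0
```

>>> apply_moves --moves '[[[0,0,0.0025],0],[[0,0,0],0],[[0,0,0],0],[[0,0,0],0],[[0,0,0],0]]'

```text
time_s: 4.83
tcp_pos: [0.4999, -0.3231, 0.0017]
ee_rot: [[0.329, -0.944, -0.0], [-0.944, -0.329, 0.0], [-0.0, 0.0, -1.0]]
wrist_force: [0.7, 0.2, 0.8]
gripper_width: 0.009
gripper_force: 0.0
```

```bash
python3 -c "
from h import *
go(.5,-.323,.04,289.2)
print(r.sense()['gripper_force'])"
```

```text
t 4.83 tcp [ 0.4999 -0.3231  0.0017] yaw 289.2 F [0.7 0.2 0.8] w 0.009
tool shift mm [ -0.1  -0.1 -38.3] turn 0.0 rotz [-2.e-04  0.e+00 -1.e+00]
0.0
```

```bash
python3 -c "
from h import *
P={n:imaging.capture(n) for n in('side','top')}
X=r.sense()['tcp_pos'];
for n,p in P.items(): print(n,proj(p,X))
for n,p in P.items():
  d=models.cut_out(p,'stick')
  for k in d[:2]: print(n,k['confidence'],np.array(k['extent'])*[640,480,640,480])
a=P['top']['frame'][210:310,410:540];b=P['side']['frame'][160:240,340:444]
cv2.imwrite('pics/c3.png',np.hstack([cv2.resize(a,(390,300)),cv2.resize(b,(390,300),interpolation=cv2.INTER_CUBIC)]))"
```

```text
side [389.77582911 212.52564056]
top [473.51486137 259.61160015]
side 0.62 [387.008 203.808   6.976  20.304]
side 0.58 [ 88.512 304.8   176.512 157.824]
```

View pics/c3.png

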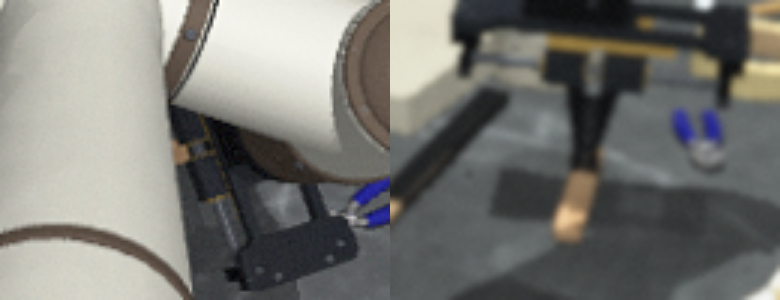

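The fingers shut above the stick. In both views the tips sit higher than the reported TCP, at about (393,205) in the side view against the projected (390,212). I'll measure that offset with a closer crop.

```bash
python3 -c "
from h import *
P={n:imaging.capture(n) for n in('side','top')}
X=np.array(r.sense()['tcp_pos'])
fs=[]
for n,p,(u,v) in(('side',P['side'],(365,175)),('top',P['top'],(448,235))):
  a=cv2.resize(p['frame'][v:v+50,u:u+50],(400,500)[:1]*2,interpolation=cv2.INTER_CUBIC)
  for h,c in((0,(0,0,255)),(.01,(0,255,0)),(.02,(255,0,0))):
    q=(proj(p,X+[0,0,h])-[u,v])*8; print(n,h,q); cv2.circle(a,tuple(int(k) for k in q),3,c,-1)
  fs.append(a)
cv2.imwrite('pics/c4.png',np.hstack(fs))"
```

```text
side 0 [198.22434741 300.14439024]
side 0.01 [201.48579306 272.86724974]
side 0.02 [204.76969933 245.34819987]
top 0 [204.0362229  196.93938157]
top 0.01 [215.11207011 193.54261017]
top 0.02 [226.39219273 190.08239588]
```

View pics/c4.png

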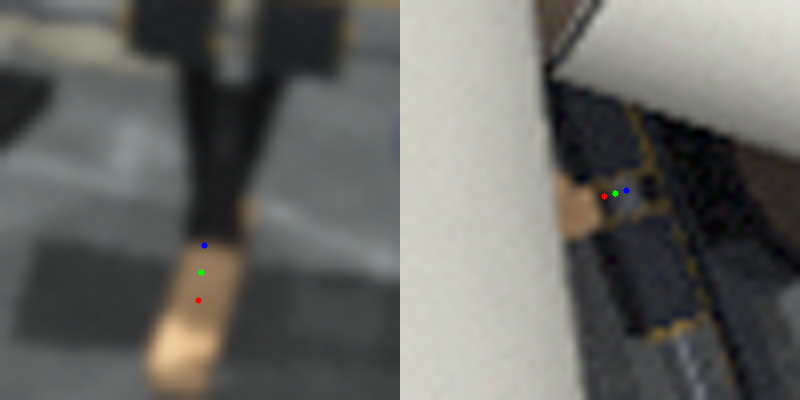

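The tips are about 20 mm above where the reported TCP says, so I'll reopen and lower carefully while watching the force.

>>> apply_moves --moves '[[[0,0,0],0],[[0,0,0],0],[[0,0,0],0],[[0,0,0],0],[[0,0,0],0]]' --hand 0.045

```text
time_s: 5.55
tcp_pos: [0.4999, -0.3231, 0.0017]
ee_rot: [[0.329, -0.944, -0.0], [-0.944, -0.329, 0.0], [-0.0, 0.0, -1.0]]
wrist_force: [0.1, 0.2, 0.0]
gripper_width: 0.295
gripper_force: 0.0
```

>>> apply_moves --moves '[[[0,0,0],0],[[0,0,0.003],0],[[0,0,0.003],0],[[0,0,0.002],0],[[0,0,0],0]]'

```text
time_s: 5.97
tcp_pos: [0.4994, -0.3229, -0.0071]
ee_rot: [[0.329, -0.944, -0.001], [-0.944, -0.329, 0.001], [-0.001, 0.001, -1.0]]
wrist_force: [0.0, -0.6, 0.4]
gripper_width: 0.508
gripper_force: 0.0
```

```bash
python3 -c "
from h import *
go(.5,-.323,-.013,289.2)
print(r.pinch_z)
p=imaging.capture('side')
X=np.array(r.sense()['tcp_pos'])
u,v=360,180
a=cv2.resize(p['frame'][v:v+50,u:u+60],(720,600),interpolation=cv2.INTER_CUBIC)
for h,c in((0,(0,0,255)),(.01,(0,255,0)),(.02,(255,0,0))):
    cv2.circle(a,tuple(int(k) for k in (proj(p,X+[0,0,h])-[u,v])*12),3,c,-1)
cv2.imwrite('pics/c5.png',a)"
```

```text
t 5.97 tcp [ 0.4994 -0.3229 -0.0071] yaw 289.19 F [ 0.  -0.6  0.4] w 0.508
tool shift mm [ 0.3 -0.6  5.9] turn -0.01 rotz [-1.4e-03  6.0e-04 -1.0e+00]
0.0187
```

View pics/c5.png

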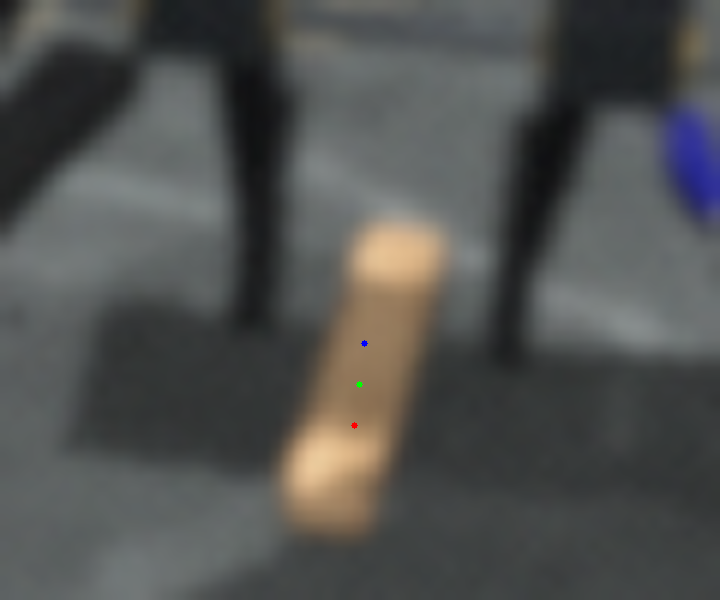

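The tips are at (250,325) and (507,360) in the crop, so their midpoint falls on the blue marker, 20 mm above the reported TCP. They are still about 13 mm above the worktop, so I can go lower.

>>> apply_moves --moves '[[[0,0,0.004],0],[[0,0,0.003],0],[[0,0,0.0015],0],[[0,0,0],0],[[0,0,0],0]]' --hand 0.03

```text
time_s: 6.43
tcp_pos: [0.4998, -0.3231, -0.0149]
ee_rot: [[0.329, -0.944, -0.0], [-0.944, -0.329, 0.0], [-0.0, 0.0, -1.0]]
wrist_force: [-0.1, -0.1, 0.5]
gripper_width: 0.352
gripper_force: 0.0
```

>>> apply_moves --moves '[[[0,0,0],0],[[0,0,0],0],[[0,0,0],0],[[0,0,0],0],[[0,0,0],0]]' --hand 0.0

```text
time_s: 6.85
tcp_pos: [0.5007, -0.3236, -0.0136]
ee_rot: [[0.329, -0.944, 0.002], [-0.944, -0.329, -0.001], [0.002, -0.001, -1.0]]
wrist_force: [-0.9, -0.9, 5.0]
gripper_width: 0.059
gripper_force: 2.7
```

>>> apply_moves --moves '[[[0,0,0],0],[[0,0,0],0]]'

```text
time_s: 7.02
tcp_pos: [0.5007, -0.3236, -0.0136]
ee_rot: [[0.329, -0.944, 0.002], [-0.944, -0.329, -0.001], [0.002, -0.001, -1.0]]
wrist_force: [-0.5, 0.4, 4.3]
gripper_width: 0.015
gripper_force: 2.7
```

The fingers closed on the stick's top, so the tips are about 25.6 mm above the reported TCP. I need to reopen and lower to about -0.0225.

>>> apply_moves --moves '[[[0,0,-0.003],0],[[0,0,0],0],[[0,0,0],0],[[0,0,0],0],[[0,0,0],0]]' --hand 0.045

```text
time_s: 7.43
tcp_pos: [0.4997, -0.323, -0.0121]
ee_rot: [[0.329, -0.944, -0.001], [-0.944, -0.329, 0.0], [-0.0, 0.0, -1.0]]
wrist_force: [0.7, -0.3, -0.2]
gripper_width: 0.304
gripper_force: 0.0
```

>>> apply_moves --moves '[[[0,0,0],0],[[0,0,0.004],0],[[0,0,0.004],0],[[0,0,0.002],0],[[0,0,0],0]]'

```text
time_s: 7.85
tcp_pos: [0.4992, -0.3229, -0.0227]
ee_rot: [[0.329, -0.944, -0.002], [-0.944, -0.329, 0.001], [-0.001, 0.001, -1.0]]
wrist_force: [0.5, -0.4, -0.4]
gripper_width: 0.511
gripper_force: 0.0
```

```bash
python3 -c "
from h import *
go(.5,-.323,-.0225,289.2)
P=[imaging.capture(n) for n in('side','top')]
for p in P:
  for t in('stick','stick_mid'):
    for d in models.place_of(p,t)[:1]: uv=np.array(d['at'])*[640,480];print(t,d['confidence'],uv,onz(p,uv,.003))
  try: print(rect(p,'stick',.012))
  except Exception as e: print(e)
"
```

```text
t 7.85 tcp [ 0.4992 -0.3229 -0.0227] yaw 289.19 F [ 0.5 -0.4 -0.4] w 0.511
tool shift mm [ 0.4 -0.7 -0.2] turn -0.01 rotz [-1.7e-03  7.0e-04 -1.0e+00]
stick 0.57 [389.632 212.688] [ 0.49904532 -0.31994262  0.003     ]
stick_mid 0.73 [389.312 211.824] [ 0.50165409 -0.32375276  0.003     ]
(0.55, array([ 494.86447144, -315.46496582]), 140.6695556640625, 19.675416946411133, 107.81836128234863)
stick 0.4 [474.88  260.016] [ 0.49899919 -0.3257256   0.003     ]
stick_mid 0.71 [342.592 207.984] [ 0.60620629 -0.03972908  0.003     ]
(0.47, array([ 494.63873291, -306.03488159]), 10.661476135253906, 8.596832275390625, 1.1189621686935425)
```

>>> apply_moves --moves '[[[0,0,0],0],[[0,0,0],0],[[0,0,0],0],[[0,0,0],0],[[0,0,0],0]]' --hand 0.0

```text
time_s: 8.67
tcp_pos: [0.4999, -0.3231, -0.0217]
ee_rot: [[0.329, -0.944, -0.0], [-0.944, -0.329, 0.0], [-0.0, 0.0, -1.0]]
wrist_force: [-0.6, -0.1, -0.1]
gripper_width: 0.223
gripper_force: 0.0
```

>>> apply_moves --moves '[[[0,0,0],0],[[0,0,0],0],[[0,0,0],0]]'

```text
time_s: 8.92
tcp_pos: [0.4999, -0.3231, -0.0217]
ee_rot: [[0.329, -0.944, 0.0], [-0.944, -0.329, 0.0], [-0.0, -0.0, -1.0]]
wrist_force: [0.6, 0.8, 0.5]
gripper_width: 0.204
gripper_force: 29.9
```

The grip is good: 30 N at 17.7 mm. Before carrying it over, I'll check clearance to the emery stick near the jig and work out the approach pose.

```bash
python3 -c "
from h import *
p=imaging.capture('top')
for uv in((409,207),(409,217),(434,206),(434,216),(433,204),(430,208),(363,180),(366,240)): print(uv,onz(p,uv,.012).round(3))
o=np.array([.5949,.0241]);u=np.array([-.1582,.9874]);v=np.array([.9874,.1582])
c=o-.170*u-.001*v;print(c)
for s in(-.0625,0,.0625):
  for w in(-.009,.009,-.024): print(s,w,proj(p,list(c+s*u+w*v)+[.012]).round(1))
go(c[0],c[1],.05,279.1)
f=cv2.resize(p['frame'][150:260,300:500],(800,440),interpolation=cv2.INTER_CUBIC);cv2.imwrite('pics/c6.png',f)"
```

```text
(409, 207) [ 0.61  -0.182  0.012]
(409, 217) [ 0.588 -0.182  0.012]
(434, 206) [ 0.613 -0.237  0.012]
(434, 216) [ 0.591 -0.236  0.012]
(433, 204) [ 0.618 -0.234  0.012]
(430, 208) [ 0.609 -0.228  0.012]
(363, 180) [ 0.667 -0.083  0.012]
(366, 240) [ 0.536 -0.09   0.012]
[ 0.6208066 -0.1439162]
-0.0625 -0.009 [420.4 201.8]
-0.0625 0.009 [419.  193.7]
-0.0625 -0.024 [421.5 208.5]
0 -0.009 [391.8 205.6]
0 0.009 [390.5 197.5]
0 -0.024 [392.9 212.4]
0.0625 -0.009 [363.1 209.5]
0.0625 0.009 [361.9 201.4]
0.0625 -0.024 [364.2 216.3]
t 8.97 tcp [ 0.4999 -0.3231 -0.0217] yaw 289.2 F [-0.3  0.2  0.7] w 0.204
tool shift mm [-129.5 -173.1  -71.7] turn 10.1 rotz [ 0. -0. -1.]
```

View pics/c6.png

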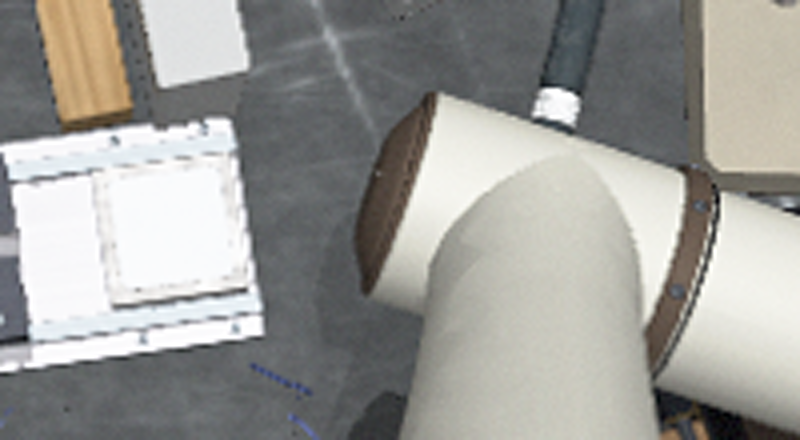

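The path is clear: the stick's rear end would sit at (420,198) and the emery stick's edge at row 207. The tall white box beside the jig could meet the wide gripper body, so I'll measure its height.

```bash
python3 -c "
from h import *
fs=[]
for n,(u,v) in(('side',(215,175)),('top',(310,115))):
  p=imaging.capture(n)
  a=cv2.resize(p['frame'][v:v+75,u:u+75],(400,400),interpolation=cv2.INTER_CUBIC)
  k=400/75
  for z,c in((0,(0,0,255)),(.04,(0,255,0)),(.08,(255,0,0))):
    for X in((.69,-.03),(.69,-.08),(.76,-.04)):
      q=(proj(p,[*X,z])-[u,v])*k; cv2.circle(a,tuple(int(i) for i in q),3,c,-1)
  fs.append(a)
cv2.imwrite('pics/c7.png',np.hstack(fs))"
```

```text
(no output)
```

View pics/c7.png

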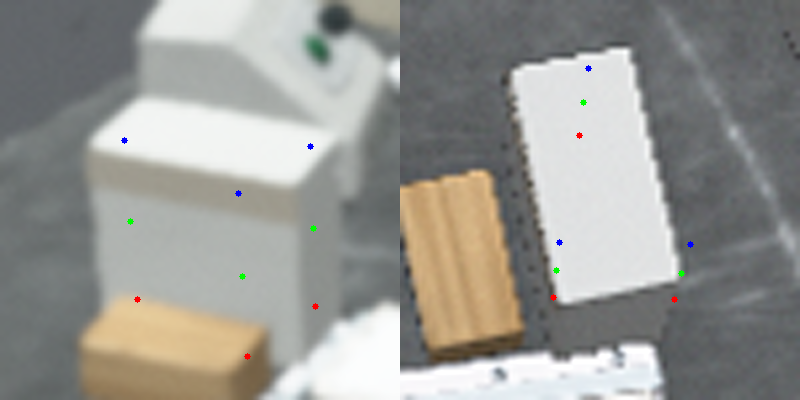

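```bash
python3 -c "
from h import *
s=imaging.capture('side');t=imaging.capture('top')
print(tri(ray(s,(270.7,210.25)),ray(t,(339.6,172.2))),tri(ray(s,(278.4,200.3)),ray(t,(362.5,167.1))))"
```

```text
[ 0.66086656 -0.03006476  0.09164934] [ 0.6726658  -0.07563381  0.09278389]
```

The box is 92 mm tall with its front at x of about 0.661 to 0.673, and the gripper body's underside will be at about 0.08. Pushing straight would hit it, so I'll hold the stick at a slant and compute clearances.

```bash
cat >> h.py <<'E'
O=np.array([.5949,.0241]);U=np.array([-.1582,.9874]);V=np.array([.9874,.1582])
def J(x,y): return O+x*V+y*U
def centre(cx,cy,phi):  # stick centre so that its leading corner is at jig (cx,cy)
    f=np.radians(phi);d=np.array([np.sin(f),np.cos(f)]);n=np.array([-np.cos(f),np.sin(f)])
    c=np.array([cx,cy])-.0625*d-.009*n
    return J(*c), d[0]*V+d[1]*U, -n[0]*V-n[1]*U
E
python3 - <<'E'
from h import *
a=np.array([.661,-.030]);b=np.array([.673,-.076]);e=(b-a)/np.linalg.norm(b-a);nn=np.array([-e[1],e[0]])
box=np.array([a+(b-a)*i+nn*j for i in np.linspace(0,1,20) for j in np.linspace(0,.1,30)])
for phi in(25,30,35,40):
  for cx in(0,-.012,-.02):
    o=[]
    for cy in(-.1,-.08,-.06,-.04,-.02,0.005):
        c,d,w=centre(cx,cy,phi); q=box-c; x=np.abs(q@d)-.0375; y=np.abs(q@w)-.095
        m=np.where((x<0)&(y<0),np.maximum(x,y),np.hypot(np.maximum(x,0),np.maximum(y,0)));o.append(round(m.min()*1000))
    print(phi,cx,o)
E
```

```text
25 0 [41, 23, 4, -14, -18, -20]
25 -0.012 [46, 28, 10, -7, -9, -11]
25 -0.02 [49, 31, 13, -2, -3, -5]
30 0 [46, 29, 11, -6, -13, -14]
30 -0.012 [52, 35, 17, 0, -4, -6]
30 -0.02 [56, 39, 21, 4, 2, 0]
35 0 [51, 35, 18, 2, -7, -8]
35 -0.012 [58, 41, 25, 9, 2, 0]
35 -0.02 [62, 46, 30, 14, 9, 7]
40 0 [56, 40, 25, 10, -2, -4]
40 -0.012 [64, 48, 33, 18, 9, 7]
40 -0.02 [69, 53, 38, 23, 17, 15]
```

I'll use a 40° slant with the contact at jig x = -15 mm. The stick must cross above the 12 mm rail, so TCP z will be about -0.007. Lift and turn +50°.

>>> apply_moves --moves '[[[0,0,-0.01],0],[[0,0,-0.03],0],[[0,0,-0.03],7],[[0,0,-0.01],7],[[0,0,0],7]]'

```text
time_s: 9.58
tcp_pos: [0.5025, -0.3242, 0.063]
ee_rot: [[-0.037, -0.999, 0.008], [-0.999, 0.037, -0.003], [0.003, -0.008, -1.0]]
wrist_force: [0.4, 0.5, -0.4]
gripper_width: 0.204
gripper_force: 29.9
```

>>> apply_moves --moves '[[[0,0,0],7],[[0,0,0],7],[[0,0,0],7],[[0,0,0],7],[[0,0,0],1.1]]'

```text
time_s: 10.0
tcp_pos: [0.4998, -0.3231, 0.0589]
ee_rot: [[-0.516, -0.857, 0.0], [-0.857, 0.516, -0.0], [-0.0, -0.0, -1.0]]
wrist_force: [1.1, -0.1, -1.0]
gripper_width: 0.206
gripper_force: 29.9
```

```bash
python3 -c "
from h import *
c,_,_=centre(-.015,-.115,40); go(*c,.05,239.1);print(r.sense()['gripper_force'])
p=imaging.capture('top')
for t in('stick','stick_mid'):
  for n in ('side','top'):
    p=imaging.capture(n)
    for d in models.cut_out(p,t)[:1]: print(n,d['confidence'],np.array(d['extent'])*[640,480,640,480])
"
```

```text
t 10.0 tcp [ 0.4998 -0.3231  0.0589] yaw 238.93 F [ 1.1 -0.1 -1. ] w 0.206
tool shift mm [-186.4   25.9    8.9] turn -0.17 rotz [ 4.e-04 -1.e-04 -1.e+00]
29.9114790558815
side 0.6 [374.784 172.896  40.384  19.488]
side 0.78 [372.672 175.296  45.12   13.2  ]
top 0.66 [251.392 179.808 112.512  70.416]
```

>>> apply_moves --moves '[[[-0.0373,0.0052,0],0],[[-0.0373,0.0052,0],0],[[-0.0373,0.0052,0],0],[[-0.0373,0.0052,0],0],[[-0.0373,0.0052,0],0]]'

```text
time_s: 10.87
tcp_pos: [0.5738, -0.1482, 0.0584]
ee_rot: [[-0.513, -0.858, 0.0], [-0.858, 0.513, -0.0], [-0.0, -0.0, -1.0]]
wrist_force: [0.7, -0.2, -1.0]
gripper_width: 0.208
gripper_force: 29.9
```

>>> apply_moves --moves '[[[0,0,0],0],[[0,0,0.02],0],[[0,0,0.02],0],[[0,0,0.015],0],[[0,0,0],0]]'

```text
time_s: 11.28
tcp_pos: [0.5706, -0.1494, -0.0001]
ee_rot: [[-0.514, -0.858, -0.007], [-0.858, 0.514, 0.001], [0.003, 0.006, -1.0]]
wrist_force: [-0.2, 0.7, -1.7]
gripper_width: 0.205
gripper_force: 29.9
```

```bash
python3 -c "
from h import *
c,_,_=centre(-.015,-.115,40); go(*c,-.007,239.1)
np.set_printoptions(precision=4,suppress=True)
for n in('side','top'):
  p=imaging.capture(n)
  cc=centre(-.015,-.115,40)
  print(n,'tip expected',proj(p,[*J(-.015,-.115),.02]),'block',[ (d['confidence'],(np.array(d['extent'])*[640,480,640,480]).round(1)) for d in models.cut_out(p,'block')[:1]])
  m=models.cut_out(p,'stick')
  for d in m[:2]: 
    ys,xs=np.where(d['region']);i=xs.argmin();print(d['confidence'],(np.array(d['extent'])*[640,480,640,480]).round(1), 'leftmost',xs[i],ys[i],onz(p,(xs[i],ys[i]),.02))
"
```

```text
t 11.28 tcp [ 5.706e-01 -1.494e-01 -1.000e-04] yaw 239.09 F [-0.2  0.7 -1.7] w 0.205
tool shift mm [-1.1 -3.2  6.9] turn -0.01 rotz [-7.e-03  7.e-04 -1.e+00]
side tip expected [309.44   234.3296] block [(0.72, array([272.6, 230.8,  42.7,  29.2]))]
0.59 [310.2 216.4  45.1  17.4] leftmost 309 229 [ 0.6119 -0.1112  0.02  ]
top tip expected [367.2607 210.6272] block [(0.53, array([343.4, 213.7,  18.8,  11.6]))]
0.47 [411.5 232.3  11.4   7.9] leftmost 412 236 [ 0.5457 -0.1872  0.02  ]
```

>>> apply_moves --moves '[[[0,0,0.006],0],[[0,0,0.0045],0],[[-0.003,0.0026,0],0],[[-0.003,0.0026,0],0],[[0,0,0],0]]'

```text
time_s: 12.0
tcp_pos: [0.5718, -0.1412, -0.0074]
ee_rot: [[-0.513, -0.858, -0.0], [-0.858, 0.513, 0.0], [0.0, 0.0, -1.0]]
wrist_force: [0.7, -0.8, -0.9]
gripper_width: 0.203
gripper_force: 29.9
```

>>> apply_moves --moves '[[[-0.0023,0.0019,0],0],[[-0.0023,0.0019,0],0]]'

```text
time_s: 12.17
tcp_pos: [0.5712, -0.1358, -0.0071]
ee_rot: [[-0.513, -0.858, 0.0], [-0.858, 0.513, -0.0], [-0.0, -0.0, -1.0]]
wrist_force: [0.3, -0.0, -0.2]
gripper_width: 0.202
gripper_force: 29.9
```

>>> apply_moves --moves '[[[-0.0015,0.0013,0],0],[[-0.0015,0.0013,0],0],[[-0.0015,0.0013,0],0]]'

```text
time_s: 12.42
tcp_pos: [0.5698, -0.1306, -0.0071]
ee_rot: [[-0.514, -0.858, -0.0], [-0.858, 0.514, -0.001], [0.001, 0.0, -1.0]]
wrist_force: [-0.6, -3.8, -0.8]
gripper_width: 0.207
gripper_force: 29.9
```

```bash
cat >> h.py <<'E'
def st():
    s=r.sense();x=np.array(s["tcp_pos"]);d=x[:2]-O;print("t",round(s["time_s"],2),"tip jig x,y mm",round(1000*(d@V)+33.3,1),round(1000*(d@U)+53.7,1),"z",x[2].round(4),"Fjig",np.round([np.array(s["wrist_force"])[:2]@V,np.array(s["wrist_force"])[:2]@U],1))
    for n in("side","top"):
        p=imaging.capture(n)
        for t in("block","lever"):
            for d in models.place_of(p,t)[:1] if t=="block" else models.cut_out(p,t)[:1]:
                if t=="block": q=onz(p,np.array(d["at"])*[640,480],.004)[:2]-O;print(n,"block jig",(1000*np.array([q@V,q@U])).round(1),round(d["confidence"],2))
                else: print(n,"lever ext",(np.array(d["extent"])*[640,480,640,480]).round(1),round(d["confidence"],2))
E
python3 -c "
from h import *
st()"
```

```text
t 12.42 tip jig x,y mm -16.0 -95.1 z -0.0071 Fjig [-1.2 -3.6]
side block jig [  1.9 -63.4] 0.95
top block jig [ -3.4 -57.4] 0.59
```

Contact at 3.6 N. I'll continue this tap for about 13 mm, then draw clear and rest.

>>> apply_moves --moves '[[[-0.0033,0.0028,0],0],[[-0.0033,0.0028,0],0],[[-0.0033,0.0028,0],0],[[0.003,-0.0025,0],0],[[0.004,-0.0034,0],0]]'

```text
time_s: 13.13
tcp_pos: [0.5699, -0.1258, -0.0072]
ee_rot: [[-0.513, -0.859, 0.001], [-0.859, 0.513, 0.001], [-0.001, -0.0, -1.0]]
wrist_force: [-0.5, -0.8, -1.3]
gripper_width: 0.201
gripper_force: 29.9
```

>>> apply_moves --moves '[[[0,0,0],0],[[0,0,0],0],[[0,0,0],0]]'

```text
time_s: 13.38
tcp_pos: [0.5696, -0.1264, -0.0073]
ee_rot: [[-0.514, -0.858, 0.0], [-0.858, 0.514, 0.0], [-0.0, -0.0, -1.0]]
wrist_force: [-0.2, -0.4, -1.3]
gripper_width: 0.201
gripper_force: 29.9
```

```bash
python3 -c "
from h import *
st()"
```

```text
t 13.38 tip jig x,y mm -15.5 -90.9 z -0.0073 Fjig [-0.3 -0.3]
side block jig [ -0.3 -55.2] 0.67
top block jig [  1.8 -45.1] 0.5
```

>>> apply_moves --moves '[[[-0.0035,0.003,0],0],[[-0.0035,0.003,0],0],[[-0.0035,0.003,0],0],[[-0.0035,0.003,0],0],[[-0.0035,0.003,0],0]]'

```text
time_s: 14.1
tcp_pos: [0.5648, -0.1043, -0.0072]
ee_rot: [[-0.514, -0.858, -0.001], [-0.858, 0.514, -0.001], [0.002, 0.0, -1.0]]
wrist_force: [-0.6, -6.0, -0.6]
gripper_width: 0.202
gripper_force: 29.9
```

>>> apply_moves --moves '[[[0.003,-0.0025,0],0],[[0.004,-0.0034,0],0],[[0,0,0],0],[[0,0,0],0],[[0,0,0],0]]'

```text
time_s: 14.52
tcp_pos: [0.5671, -0.1128, -0.0073]
ee_rot: [[-0.514, -0.858, 0.0], [-0.858, 0.514, 0.0], [-0.0, -0.0, -1.0]]
wrist_force: [-0.9, -0.8, -1.2]
gripper_width: 0.205
gripper_force: 29.9
```

```bash
python3 -c "
from h import *
st()"
```

```text
t 14.52 tip jig x,y mm -15.8 -77.0 z -0.0073 Fjig [-1.  -0.6]
side block jig [ -3.4 -36.8] 0.89
top lever ext [253.4 221.7  98.1  25.3] 0.64
```

>>> apply_moves --moves '[[[-0.0035,0.003,0],0],[[-0.0035,0.003,0],0],[[-0.0035,0.003,0],0],[[-0.0035,0.003,0],0],[[-0.0035,0.003,0],0]]'

```text
time_s: 15.23
tcp_pos: [0.563, -0.0906, -0.0071]
ee_rot: [[-0.514, -0.858, -0.0], [-0.858, 0.514, -0.001], [0.001, -0.0, -1.0]]
wrist_force: [0.5, -6.0, -0.6]
gripper_width: 0.204
gripper_force: 30.0
```

>>> apply_moves --moves '[[[0.003,-0.0025,0],0],[[0.004,-0.0034,0],0],[[0,0,0],0],[[0,0,0],0],[[0,0,0],0]]'

```text
time_s: 15.65
tcp_pos: [0.5646, -0.0991, -0.0073]
ee_rot: [[-0.514, -0.858, -0.0], [-0.858, 0.514, 0.0], [-0.0, 0.0, -1.0]]
wrist_force: [0.1, 0.0, -0.7]
gripper_width: 0.208
gripper_force: 29.9
```

```bash
python3 -c "
from h import *
st()"
```

```text
t 15.65 tip jig x,y mm -16.1 -63.2 z -0.0073 Fjig [0.1 0. ]
side block jig [ -1.2 -20.2] 0.74
top lever ext [ 91.9 202.8 129.   62.9] 0.73
```

>>> apply_moves --moves '[[[-0.0035,0.003,0],0],[[-0.0035,0.003,0],0],[[-0.0027,0.0023,0],0],[[-0.0027,0.0023,0],0],[[-0.0027,0.0023,0],0]]'

```text
time_s: 16.37
tcp_pos: [0.5611, -0.08, -0.0071]
ee_rot: [[-0.514, -0.858, -0.0], [-0.858, 0.514, -0.001], [0.001, -0.0, -1.0]]
wrist_force: [1.3, -5.5, -0.9]
gripper_width: 0.202
gripper_force: 30.0
```

>>> apply_moves --moves '[[[0.003,-0.0025,0],0],[[0.004,-0.0034,0],0],[[0,0,0],0],[[0,0,0],0],[[0,0,0],0]]'

```text
time_s: 16.78
tcp_pos: [0.5628, -0.0885, -0.0073]
ee_rot: [[-0.514, -0.858, 0.0], [-0.858, 0.514, 0.0], [-0.0, 0.0, -1.0]]
wrist_force: [0.3, -0.3, -0.3]
gripper_width: 0.203
gripper_force: 29.9
```

```bash
python3 -c "
from h import *
st()"
```

```text
t 16.78 tip jig x,y mm -16.2 -52.4 z -0.0073 Fjig [ 0.2 -0.3]
side block jig [-2.7 -3.9] 0.7
```

>>> apply_moves --moves '[[[-0.0035,0.003,0],0],[[-0.0035,0.003,0],0],[[-0.0031,0.0026,0],0],[[-0.0031,0.0026,0],0],[[-0.0031,0.0026,0],0]]'

```text
time_s: 17.5
tcp_pos: [0.559, -0.068, -0.0071]
ee_rot: [[-0.514, -0.858, -0.001], [-0.858, 0.514, -0.001], [0.001, -0.0, -1.0]]
wrist_force: [0.0, -6.3, 0.0]
gripper_width: 0.204
gripper_force: 30.0
```

>>> apply_moves --moves '[[[0.003,-0.0025,0],0],[[0.004,-0.0034,0],0],[[0,0,0],0],[[0,0,0],0],[[0,0,0],0]]'

```text
time_s: 17.92
tcp_pos: [0.5608, -0.0765, -0.0073]
ee_rot: [[-0.514, -0.858, 0.0], [-0.858, 0.514, 0.0], [-0.0, 0.0, -1.0]]
wrist_force: [-0.1, 0.1, -1.1]
gripper_width: 0.203
gripper_force: 29.9
```

```bash
python3 -c "
from h import *
st()"
```

```text
t 17.92 tip jig x,y mm -16.3 -40.2 z -0.0073 Fjig [-0.1  0.1]
side block jig [0.5 0.1] 0.59
side lever ext [268.3 246.3   8.9  21.3] 0.6
```

>>> apply_moves --moves '[[[-0.0035,0.003,0],0],[[-0.0035,0.003,0],0],[[-0.0031,0.0026,0],0],[[-0.0031,0.0026,0],0],[[-0.0031,0.0026,0],0]]'

```text
time_s: 18.63
tcp_pos: [0.5565, -0.0587, -0.0068]
ee_rot: [[-0.514, -0.858, -0.002], [-0.858, 0.514, -0.005], [0.005, -0.0, -1.0]]
wrist_force: [1.2, -25.0, 2.3]
gripper_width: 0.211
gripper_force: 31.2
```

>>> apply_moves --moves '[[[0.003,-0.0025,0],0],[[0.004,-0.0034,0],0],[[0,0,0],0],[[0,0,0],0],[[0,0,0],0]]'

```text
time_s: 19.05
tcp_pos: [0.5585, -0.0639, -0.0074]
ee_rot: [[-0.513, -0.858, -0.0], [-0.858, 0.513, 0.0], [0.0, 0.0, -1.0]]
wrist_force: [0.7, 0.4, -0.5]
gripper_width: 0.205
gripper_force: 29.6
```

```bash
python3 -c "
from h import *
st()"
```

```text
t 19.05 tip jig x,y mm -16.5 -27.5 z -0.0074 Fjig [0.8 0.3]
side block jig [-0.8  2.7] 0.68
```

The force rose to 25 N, which should be the stop. I'll check the flag.

```bash
python3 -c "
from h import *
fs=[]
for n,(u,v) in(('side',(225,205)),('top',(245,165))):
  p=imaging.capture(n); a=p['frame'][v:v+90,u:u+90]; cv2.imwrite(f'pics/raw_{n}.png',p['frame'])
  a=cv2.resize(a,(400,400),interpolation=cv2.INTER_CUBIC)
  # predicted flag base range along slot
  fs.append(a)
cv2.imwrite('pics/c8.png',np.hstack(fs))"
```

```text
(no output)
```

View pics/c8.png

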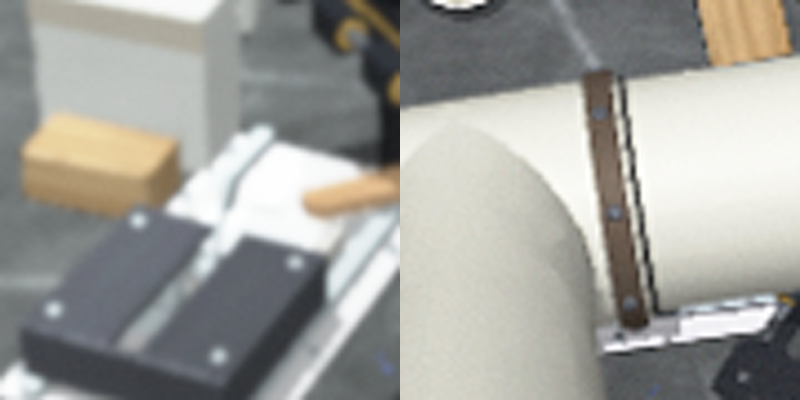

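The side view shows the flag's stem leaning out of the slot towards -y, with its tip near crop (265,130). I'll check the angle numerically and confirm with another tap.

```bash
python3 -c "
from h import *
p=imaging.capture('side');t=imaging.capture('top')
def onx(p,uv,x=0):
    o,d=ray(p,uv);n=np.array([*V,0]);s=(x+n[:2]@O-n@o)/(n@d);X=o+s*d;return round(1000*((X[:2]-O)@U),1),round(1000*X[2],1)
for uv in((265,130),(255,128),(240,170),(225,200),(215,235),(218,225)): print(uv,[onx(p,(225+uv[0]/4.444,205+uv[1]/4.444),x) for x in(-.005,0,.005)])
q=onz(t,(291.8,209.1),.075)[:2]-O;print('upright tip',q@V*1000,q@U*1000)
q=onz(t,(240+237/5.5,170+237/5.5),.042)[:2]-O;print('stem?',q@V*1000,q@U*1000)
"
```

```text
(265, 130) [(np.float64(-9.4), np.float64(76.6)), (np.float64(-19.3), np.float64(69.8)), (np.float64(-29.2), np.float64(63.0))]
(255, 128) [(np.float64(0.6), np.float64(83.2)), (np.float64(-9.1), np.float64(76.5)), (np.float64(-18.9), np.float64(69.8))]
(240, 170) [(np.float64(16.4), np.float64(69.8)), (np.float64(6.9), np.float64(62.9)), (np.float64(-2.7), np.float64(56.0))]
(225, 200) [(np.float64(31.6), np.float64(62.7)), (np.float64(22.3), np.float64(55.7)), (np.float64(13.0), np.float64(48.7))]
(215, 235) [(np.float64(42.2), np.float64(50.2)), (np.float64(33.0), np.float64(43.1)), (np.float64(23.8), np.float64(35.9))]
(218, 225) [(np.float64(39.0), np.float64(53.7)), (np.float64(29.8), np.float64(46.6)), (np.float64(20.6), np.float64(39.5))]
upright tip -0.6648291689141557 42.01522545285453
stem? 0.027260603250395254 62.34559038307119
```

>>> apply_moves --moves '[[[-0.0027,0.0023,0],0],[[-0.0019,0.0016,0],0],[[-0.0019,0.0016,0],0],[[-0.0015,0.0013,0],0],[[0,0,0],0]]'

```text
time_s: 19.97
tcp_pos: [0.5562, -0.0584, -0.0068]
ee_rot: [[-0.516, -0.857, -0.002], [-0.857, 0.516, -0.005], [0.005, -0.0, -1.0]]
wrist_force: [2.3, -20.7, 0.8]
gripper_width: 0.207
gripper_force: 31.1
```

The peak is the same at 21 N, so this is the rigid stop, and the flag leans well over. Draw clear and lift.

>>> apply_moves --moves '[[[0.003,-0.0025,0],0],[[0.006,-0.005,0],0],[[0.011,-0.009,0],0],[[0.011,-0.009,0],0],[[0,0,0],0]]'

```text
time_s: 20.38
tcp_pos: [0.5631, -0.0952, -0.0074]
ee_rot: [[-0.515, -0.857, -0.0], [-0.857, 0.515, 0.0], [-0.0, 0.0, -1.0]]
wrist_force: [-0.2, -0.1, -1.4]
gripper_width: 0.206
gripper_force: 29.6
```

>>> apply_moves --moves '[[[0,0,-0.02],0],[[0,0,-0.04],0],[[0,0,-0.04],0],[[0,0,-0.02],0],[[0,0,0],0]]'

```text
time_s: 20.8
tcp_pos: [0.5667, -0.0932, 0.1188]
ee_rot: [[-0.512, -0.859, 0.012], [-0.859, 0.512, 0.0], [-0.006, -0.01, -1.0]]
wrist_force: [0.6, 0.1, -1.2]
gripper_width: 0.202
gripper_force: 29.6
```

```bash
python3 -c "
from h import *
np.set_printoptions(precision=4,suppress=True)
P={n:imaging.capture(n) for n in('side','top')}
o={}
for n,p in P.items():
  d=models.place_of(p,'tray')[0];uv=np.array(d['at'])*[640,480];o[n]=ray(p,uv);print(n,d['confidence'],uv,onz(p,uv,0))
print('tri',tri(*o.values()))
try: print(rect(P['top'],'tray',.042))
except Exception as e: print(e)
go(.535,.384,.10,268)"
```

```text
side 0.66 [186.112 383.184] [0.5362 0.3604 0.    ]
top 0.63 [156.8   237.312] [0.5336 0.3634 0.    ]
tri [0.5333 0.3623 0.0038]
(0.93, array([537.6024, 355.955 ]), 273.13360595703125, 113.00467681884766, 87.65192413330078)
t 21.05 tcp [ 0.5617 -0.0934  0.1111] yaw 239.1 F [-0.9 -0.3 -0.8] w 0.202
tool shift mm [-396.   268.    11.2] turn -28.9 rotz [-0.0036  0.0002 -1.    ]
```

>>> apply_moves --moves '[[[-0.02,0.0135,0],0],[[-0.033,0.0223,0],0],[[-0.033,0.0223,0],0],[[-0.033,0.0223,0],0],[[-0.033,0.0223,0],0]]'

```text
time_s: 21.47
tcp_pos: [0.5516, 0.0907, 0.1111]
ee_rot: [[-0.514, -0.858, -0.003], [-0.858, 0.514, -0.001], [0.003, 0.002, -1.0]]
wrist_force: [1.3, -0.3, -1.7]
gripper_width: 0.202
gripper_force: 29.6
```

>>> apply_moves --moves '[[[-0.033,0.0223,0],0],[[-0.033,0.0223,0],0],[[-0.033,0.0223,0],0],[[-0.033,0.0223,0],0],[[-0.033,0.0223,0],0]]'

```text
time_s: 21.88
tcp_pos: [0.5407, 0.2897, 0.1109]
ee_rot: [[-0.513, -0.858, -0.003], [-0.858, 0.513, -0.002], [0.003, 0.001, -1.0]]
wrist_force: [1.0, -0.5, -0.4]
gripper_width: 0.208
gripper_force: 29.6
```

>>> apply_moves --moves '[[[-0.033,0.0223,0],0],[[-0.033,0.0223,0],0],[[-0.013,0.009,0],0],[[0,0,0],-7],[[0,0,0],-7]]'

```text
time_s: 22.3
tcp_pos: [0.5353, 0.3845, 0.1102]
ee_rot: [[-0.283, -0.959, -0.003], [-0.959, 0.283, -0.003], [0.004, 0.002, -1.0]]
wrist_force: [0.3, -0.4, -0.8]
gripper_width: 0.211
gripper_force: 29.6
```

>>> apply_moves --moves '[[[0,0,0],-7],[[0,0,0],-7],[[0,0,0],0],[[0,0,0],0],[[0,0,0],0]]'

```text
time_s: 22.72
tcp_pos: [0.5363, 0.3831, 0.1118]
ee_rot: [[-0.053, -0.999, -0.001], [-0.999, 0.053, -0.001], [0.001, 0.001, -1.0]]
wrist_force: [0.7, 0.1, -0.7]
gripper_width: 0.206
gripper_force: 29.6
```

```bash
python3 -c "
from h import *
go(.535,.385,-.015,268)
for n in('side','top'):
  p=imaging.capture(n)
  for d in models.cut_out(p,'stick')[:1]:
    ys,xs=np.where(d['region']);print(n,d['confidence'],(np.array(d['extent'])*[640,480,640,480]).round(1))
  X=np.array(r.sense()['tcp_pos'])+[0,0,.034]
  for s in(-.0625,.0625): print(proj(p,X+np.array([.035,.999,0])*s))
"
```

```text
t 22.72 tcp [0.5363 0.3831 0.1118] yaw 266.93 F [ 0.7  0.1 -0.7] w 0.206
tool shift mm [ -2.    1.2 126.8] turn -1.07 rotz [-0.0013 -0.0013 -1.    ]
side 0.81 [122.2 323.7  33.9  30.6]
[192.54018904 297.65495305]
[119.63772292 348.80097241]
top 0.74 [112.6 225.1  43.1  10.5]
[153.55974775 226.96646702]
[ 89.78766338 223.3493291 ]
```

>>> apply_moves --moves '[[[0,0,0.025],0],[[0,0,0.03],0],[[0,0,0.03],0],[[0,0,0.02],0],[[0,0,0.006],0]]'

```text
time_s: 23.33
tcp_pos: [0.5344, 0.3814, -0.0024]
ee_rot: [[-0.052, -0.999, -0.006], [-0.999, 0.052, -0.005], [0.005, 0.005, -1.0]]
wrist_force: [0.3, 0.1, -0.9]
gripper_width: 0.209
gripper_force: 29.6
```

>>> apply_moves --moves '[[[0,0,0.006],0],[[0,0,0.005],0],[[0,0,0.004],0],[[0,0,0],0],[[0,0,0],0]]'

```text
time_s: 23.75
tcp_pos: [0.537, 0.384, -0.0123]
ee_rot: [[-0.051, -0.999, 0.001], [-0.999, 0.051, 0.001], [-0.001, -0.001, -1.0]]
wrist_force: [-0.7, -0.3, 0.2]
gripper_width: 0.202
gripper_force: 29.6
```

>>> apply_moves --moves '[[[0,0,0.0015],0],[[0,0,0.0015],0],[[0,0,0],0],[[0,0,0],0]]'

```text
time_s: 24.08
tcp_pos: [0.5366, 0.3836, -0.0161]
ee_rot: [[-0.051, -0.999, 0.0], [-0.999, 0.051, 0.0], [-0.0, -0.0, -1.0]]
wrist_force: [-0.8, 0.6, -0.5]
gripper_width: 0.203
gripper_force: 29.6
```

>>> apply_moves --moves '[[[0,0,0.001],0],[[0,0,0],0]]'

```text
time_s: 24.25
tcp_pos: [0.5366, 0.3836, -0.0173]
ee_rot: [[-0.051, -0.999, 0.0], [-0.999, 0.051, 0.0], [-0.0, -0.0, -1.0]]
wrist_force: [-0.5, -0.5, 0.6]
gripper_width: 0.207
gripper_force: 29.6
```

>>> apply_moves --moves '[[[0,0,0],0],[[0,0,0],0],[[0,0,0],0],[[0,0,0],0],[[0,0,0],0]]' --hand 0.04

```text
time_s: 24.67
tcp_pos: [0.5366, 0.3836, -0.0172]
ee_rot: [[-0.051, -0.999, 0.0], [-0.999, 0.051, 0.0], [-0.0, -0.0, -1.0]]
wrist_force: [-0.2, 0.5, -0.4]
gripper_width: 0.439
gripper_force: 0.0
```

>>> apply_moves --moves '[[[0,0,-0.005],0],[[0,0,-0.015],0],[[0,0,-0.03],0],[[0,0,-0.04],0],[[0,0,-0.04],0]]'

```text
time_s: 25.08
tcp_pos: [0.536, 0.3829, 0.1137]
ee_rot: [[-0.051, -0.999, -0.001], [-0.999, 0.051, -0.002], [0.002, 0.001, -1.0]]
wrist_force: [-0.4, 0.8, 1.2]
gripper_width: 0.457
gripper_force: 0.0
```

>>> apply_moves --moves '[[[0,0,-0.03],0],[[0.03,0,-0.02],0],[[0.04,0,0],0],[[0.04,0,0],0],[[0.04,0,0],0]]'

```text
time_s: 25.5
tcp_pos: [0.5286, 0.2325, 0.1638]
ee_rot: [[-0.05, -0.999, 0.001], [-0.999, 0.05, 0.001], [-0.001, -0.001, -1.0]]
wrist_force: [0.7, -1.2, 0.2]
gripper_width: 0.459
gripper_force: 0.0
```

```bash
python3 -c "
from h import *
np.set_printoptions(precision=4,suppress=True)
o={}
for n in('side','top'):
  p=imaging.capture(n)
  for d in models.place_of(p,'stick_mid')[:1]: uv=np.array(d['at'])*[640,480];o[n]=ray(p,uv);print(n,d['confidence'],uv,onz(p,uv,.01))
  try: print(rect(p,'stick',.016))
  except Exception as e: print(e)
  for d in models.cut_out(p,'lever')[:1]: print('lever',d['confidence'],np.array(d['extent'])*[640,480,640,480])
  for d in models.cut_out(p,'block')[:1]: print('block',d['confidence'],np.array(d['extent'])*[640,480,640,480])
if len(o)==2: print(tri(*o.values()))
go(.535,.385,-.015,268)"
```

```text
side 0.82 [175.808 388.896] [0.534  0.3824 0.01  ]
(0.69, array([531.3736, 384.5389]), 127.79395294189453, 25.93997573852539, 86.43778991699219)
lever 0.62 [269.824 246.096  11.072  21.984]
block 0.65 [265.024 249.312  36.288  19.824]
top 0.54 [146.432 235.296] [0.5362 0.3832 0.01  ]
(0.55, array([534.9564, 399.2393]), 66.08950805664062, 17.23047637939453, 85.6911849975586)
lever 0.47 [285.632 205.68   18.176   7.296]
block 0.61 [289.024 192.192  41.088  39.6  ]
[0.5354 0.3826 0.0096]
t 26.0 tcp [0.529  0.2348 0.1625] yaw 267.17 F [ 0.4 -0.6 -0.4] w 0.461
tool shift mm [-150.4    1.3  177.4] turn -0.83 rotz [-0.0002 -0.0002 -1.    ]
```

The stick lies flat in the tray (middle at z = 9.6 mm). My pictures are used up, so I'll verify the flag numerically by comparing the current frames with the starting ones.

```bash
python3 -c "
from h import *
old={n:cv2.imread(f'pics/{n}0.png') for n in('side','top')}
for n,(u,v,w,h) in(('top',(274,198,36,22)),('side',(254,238,40,36))):
  p=imaging.capture(n)
  for L in(0,.75):
    for zp in(.025,.035):
      print(n,L,zp,[proj(p,[*J(0,.042-(z-zp)*np.sin(L)),zp+(z-zp)*np.cos(L)]).round(1).tolist() for z in(.045,.06,.075)])
  print('mouth',proj(p,[*J(0,.02),.04]).round(1),'hood end',proj(p,[*J(0,.125),.04]).round(1))
  for f in(old[n],p['frame']):
    g=f.mean(2)[v:v+h,u:u+w]; print('\n'.join(str(v+i)+' '+''.join(' .:-=+*#%@'[min(9,int(k//26))] for k in row) for i,row in enumerate(g)));print()
"
```

```text
top 0 0.025 [[292.7, 211.5], [292.2, 210.2], [291.8, 208.8]]
top 0 0.035 [[292.7, 211.5], [292.2, 210.2], [291.8, 208.8]]
top 0.75 0.025 [[299.3, 211.1], [303.9, 209.5], [308.6, 207.8]]
top 0.75 0.035 [[296.0, 211.3], [300.6, 209.7], [305.3, 208.0]]
mouth [303.2 210.5] hood end [253.5 217.3]
198 ============================+@@@@@@@
199 =============================@@@@@@@
200 =============================@@@@@@@
201 ============================-%@@@@@@
202 =============================+@@@@@@
203 =============================+@@@@@@
204 =============================+@@@@@@
205 =============================+@@@@@@
206 =============================+@@@@@@
207 ===================**+==-====++@@@@@
208 ==============**##%@@*======+**@@@@@
209 ==========-===%@@@@@#+*********@@@@@
210 ===-=====-:-:-===----+***######@@@@@
211 =======+*+======+=-++*#########@@@@@
212 ***#**+*#+=+***##*++****#%#%###@@@@@
213 #*#%%%###**#%%%%%%******#######@@@@@
214 #%#####%%%*#%%#%##*+++*#*+++==+@@@@@
215 #%#%#%#@@@#*####*+=---:-=======@@@@@
216 ########@%+=+++==-::---=======+@@@@@
217 ##*==++==========---====
[... 3836 characters left out ...]
-=+#%%@@@%*++**#%%@@@@@@@
259 ---------------=+#%%@@@%*=====++*##%%@@@
260 ---------------=*%%%@@%#+=-----===++*##%
261 ---------------=*#%%%%#+=---------===+++
262 --------------=+*#%##*+=-----------=+++=
263 --------------=*#%%#+==-----------==*#*+
264 -------------=+#%%%*==------------=+*#*+
265 ------------==+#%%#+=--------------=+++=
266 -----------==++*#*+=----------------===-
267 -----------=+++**+==--------------------
268 ---------===+++++==---------------------
269 --------===++++===------=--------------:
270 -------==++++++=----------------------::
271 -------=+++====----------------------::.
272 ------=++++===----------------------::..
273 -----=++++===-----------------------::..
```

The flag's tip has moved from top-view column 292 to about 306 at row 208. That matches the prediction for a full lean of 0.75 rad, so I'm handing in.

```bash
python3 -c "
from station import r
print(r.finish_job())"
```

```text
the job is handed in; nothing more can be done
None
```

The block is hard against the hidden stop with the flag leaning right over, driven home in six taps of up to about 15 mm and a confirming press of 21 N; the stick lies flat in the empty tray, and I handed the job in at about 26 s (no verdict was returned).

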